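# Serve one crystal point from the lever-operated stone dispenser

### The arm

A 6-joint arm with a two-finger parallel gripper is mounted at the origin on a cart in front of the work surface, level with it; the furniture and walls round the work are solid. World frame = base frame: x ahead of the robot, y to its left, z up, the work surface at z = 0. Lengths are in m, angles in degrees, forces in N, time in s.
With the tool pointing down it reaches from about 0.4 to 0.825 m from the base axis. Payload 7 kg.
Tool frame: the origin (TCP) lies midway between the tips of the shut fingers; the grasp point (between the pads) lies 19 mm behind it; z points along the fingers, y is the direction in which the jaws open and shut (so a half turn about z gives the same grasp; the last joint's range is limited). The gripper opens to 88 mm and grips with 3 to 60 N. Pads are 19 mm wide; open, the fingers measure 130 mm over their backs; the gripper's body (78 mm by 193 mm) begins 47 mm behind the grasp point.
Start: joints at [93.398, 20.546, 0.682, 0, -70.136, -16.507], TCP at [0.153, 0.657, 0.189] pointing down, gripper open.
Joint ranges: [-176.03, 176.03], [-82.01, 121.73], [-58.28, 71.71], [-173.87, 95.51], [-174.79, -0.11], [-173.66, 173.66]. Speed limits (degrees/s): [136.94, 136.94, 172.46, 180, 180, 180].

### API

Orientations are given as a 3x3 rotation matrix whose columns are the frame's x, y, z axes.
In Python, from rig import robot gives the robot as it stands. Calls block until the motion is done:
- robot.goto(position, orientation): joint-space move of the TCP to a pose.
- robot.servo_line(position, ori=None, speed=0.15): straight line of the TCP; ori=None keeps the orientation; speed is the mean speed in m/s.
- robot.movej(angles): joint-space move.
- robot.move_gripper(opening): opening from 0.0 (shut) to 1.0 (fully open); the grip force is fixed at half the most; returns when the fingers have stopped.
- robot.dwell(seconds).
- robot.ik(position, orientation): joint angles nearest the present ones, or None.
- robot.grab_frame(name): name is "side" or "top" or "wrist"; returns (picture, depth): 480x640x3 uint8, red, green, blue; 480x640 float32, m along the optical axis (not along the pixel's ray), 0 where there is no reading.
- robot.camera_info(name): a dict with "vfov" (degrees; the focal length in pixels is half the picture's height over the tangent of half this angle, whatever the lens; pixels are square), "cx", "cy" (the principal point, pixels), "k1" (the pictures are not rectified: a ray, as slopes to the right and down, at radius r is drawn at 1 + k1 r^2 times it, then the intrinsics apply), "view" (4x4, takes a point from world to camera coordinates); the wrist camera has in their place "T_tool_cam" (4x4, takes a point from camera to tool coordinates, whose origin is the TCP and whose axes are the flange's). Camera axes: x right, y down, z forward; pixel columns grow to the right and rows downward; lengths in m; the calibration is good to about 2 mm. A picture is of the moment at which its call begins: read the wrist's pose just before it. camera_info takes no time and is no camera call.
A pose or a line that the arm cannot do raises robot.Unreachable and nothing moves.
- robot.job_done(): hands the job in, once; it reports no verdict.
Readings, each from a call of its own:
- robot.read_t(): time.
- robot.read_qpos(): joint angles.
- robot.read_qvel(): joint speeds.
- robot.read_effort(): joint torques, N m.
- robot.read_position(): TCP position.
- robot.read_tcp_rot(): TCP orientation.
- robot.read_force(): force on the tool from outside, world axes, zero at the start.
- robot.read_ft_torque(): the same for the moment, N m.
- robot.read_grip_width(): opening from 0.0 (shut) to 1.0 (fully open).
Only numpy, scipy, OpenCV 4.12 (cv2) and the standard library are available. Lean on these libraries where they do the work, as an engineer would, in place of code of your own. Each camera call takes 0.05 s, during which the arm holds its last target.

### The job

A customer has bought the long pointed crystal that lies in one of the two bays of the beech stone dispenser. Push the open wooden dish squarely up against the dispenser's foot board, under the outlet of that bay, and press that bay's lever down with the fingertips to lift its clear lid until the crystal has slid into the dish; then let the lever come up gently, so that the lid closes without slamming, and leave it. Only push the dish over the counter (never pick it up), do not touch the stones, leave the other bay shut and leave everything else on the counter where it stands.

Things in the scene. Friction and masses are not known exactly. Their poses are not given: they have to be found in the camera images.
- dispenser: Stone dispenser, fixed on the counter: beech, 131 mm deep, 152 mm wide (320 over the levers), 196 high, open on top. Origin on the counter between its two bays; x to its back, away from the robot; y to the robot's left; z up. Bays centred at y = +36 (left) and -36 mm (right), 56 mm wide inside. Upright foot board at x = -28 mm, up to 52 mm; above 58 mm the unit overhangs to x = -64 mm.
- outlet_left (a point): Left bay's outlet: middle of the front edge of its 38-degree chute, 66 mm above the counter (underside 59 mm). The clear lid hangs in front of it from a shaft 60 mm higher and swings up towards the robot, reaching 60 mm in front of this point. A stone let out lands up to 60 mm in front of this point and up to 20 mm to either side.
- outlet_right (a point): Right bay's outlet; as the left one.
- home_left (a point): Point on the counter where the dish's origin stands when the dish is pushed home, square against the foot board, under the left outlet (80.5 mm in front of the dispenser's origin, 36 mm to its left). Right place: within 15 mm to the front and 18 mm to either side.
- home_right (a point): The same for the right outlet (36 mm to the right of the dispenser's origin).
- dish: Loose open dish of dark wood, lined grey, 105 mm (its x) by 96 mm (its y), 42 mm high, walls 4 mm, floor 5 mm thick, about 0.22 kg; origin in the middle of its underside. It starts in front of the dispenser, 75 to 95 mm short of home, up to 76 mm sideways of where it must go and up to 0.2 rad askew. It slides on the counter with a push of about 1.5 N.
- lever_left: Left lever, which serves the left bay (+y of the dispenser): dark steel bar 166 mm long outside the left side board; origin on its pivot, 90 mm above the counter, 50 mm behind and 91 mm left of the dispenser's origin. A pedal stands out from its front end. A pull rod ties the bar to the lid's crank: lever and lid move together.
- lever_right: Right lever, which serves the right bay (-y of the dispenser): the mirror image of the left one.
- pedal_left (a point): Middle of the left pedal's rubber top, 29 mm front to back, 40 mm wide; at rest level, 98 mm above the counter, 95 mm in front of and 138 mm left of the dispenser's origin. Pressed down it moves 41 mm to its stop (and 6 mm to the dispenser's back) at 3.3 N rising to 6 N. A spring drives it up again: let go, the lid slams at 10 rad/s.
- pedal_right (a point): Middle of the right pedal's rubber top, 138 mm right of the dispenser's origin; otherwise as the left one.
- lid_left (a joint): Angle of the left bay's clear lid: 0 shut, 1.06 rad with the lever right down, in step with the lever (about 25 mrad per mm of pedal travel). A stone gets out at about 0.4 rad. Closing faster than 3 rad/s while below 0.35 rad counts as slamming (pedal rising at about 110 mm/s).
- lid_right (a joint): Angle of the right bay's clear lid; as the left one.
- quartz_point_mid (a point): Centre of the long pointed crystal: six-sided, pale, 70 x 25 x 22 mm, 0.06 kg. It lies in one of the two bays (which one varies), its length down the chute, and rests against the shut lid.
- agate_mid (a point): Centre of the rounded stone, 54 x 38 x 26 mm, 0.13 kg, that lies in the other bay and stays there.
- tin_mid (a point): Centre of a round sweet tin, 62 x 62 x 22 mm, a bystander; leave it in its place.
- card_game_mid (a point): Centre of a small upright card-game box, 40 x 50 x 85 mm, a bystander; leave it in its place.
Not all that is in view belongs to the job. What is shaped like the part that bears agate_mid but green or red is not meant.

How it is judged:
By the outcome, as a careful person would: the job done as asked, in the order asked, and still so for the second after the job is handed in, with the robot touching nothing.
It also fails if it takes over 64 s, if anything falls off the work surface, if the arm or the gripper's body presses on something with over 40 N, if the wrist force passes 120 N, or if a joint passes its speed limit or range.

## Working session

There is one attempt and no reset: what is moved stays moved. The work goes in short steps, each a Python script; the robot and the scene stay as the last script left them, time stands still between calls to the robot, and variables do not carry over. Pictures are saved under pics/ and viewed, and the job is handed in when it is done.

```bash
ls; mkdir -p pics; python3 - <<'E'
from rig import robot
import cv2,numpy as np
for n in ["side","top","wrist"]:
    im,d=robot.grab_frame(n)
    cv2.imwrite(f"pics/{n}0.png",im[:,:,::-1]); np.save(f"pics/{n}0.npy",d)
    print(n,robot.camera_info(n))
print(robot.read_t(),robot.read_position(),robot.read_tcp_rot())
E
```

```text
pics
side {'vfov': 55.06657782705161, 'cx': 317.42375415317184, 'cy': 240.88528486390535, 'k1': -0.02558652812842117, 'view': array([[ 0.96190054, -0.27339632, -0.00134373, -0.52694771],
       [-0.16910848, -0.59110447, -0.78866839,  0.26102356],
       [ 0.21482475,  0.75884778, -0.61481734,  0.7758734 ],
       [ 0.        ,  0.        ,  0.        ,  1.        ]])}
top {'vfov': 44.143663983744226, 'cx': 321.7834312538873, 'cy': 239.91187150399563, 'k1': 0.0560071599394811, 'view': array([[-3.27422275e-02, -9.99463516e-01,  7.91340320e-04,
         1.45368443e-01],
       [-9.79294161e-01,  3.19232020e-02, -1.99909616e-01,
         6.02417353e-01],
       [ 1.99777105e-01, -7.32044108e-03, -9.79814023e-01,
         1.22817917e+00],
       [ 0.00000000e+00,  0.00000000e+00,  0.00000000e+00,
         1.00000000e+00]])}
wrist {'vfov': 61.43265124398134, 'cx': 321.5503395201812, 'cy': 240.22565709108727, 'k1': -0.07312672205012521, 'T_tool_cam': array([[-3.97755092e-04, -9.57857161e-01, -2.87244670e-01,
         7.85792483e-02],
       [ 9.99998819e-01,  4.53609036e-05, -1.53598634e-03,
         6.08471580e-04],
       [ 1.48428519e-03, -2.87244942e-01,  9.57856012e-01,
        -1.96241432e-01],
       [ 0.00000000e+00,  0.00000000e+00,  0.00000000e+00,
         1.00000000e+00]])}
0.15 [0.15302164 0.6570193  0.18814836] [[ 9.73918987e-01 -2.26895954e-01 -1.79964257e-04]
 [-2.26896003e-01 -9.73918238e-01 -1.21212083e-03]
 [ 9.97548394e-05  1.22134066e-03 -9.99999249e-01]]
```

View pics/side0.png

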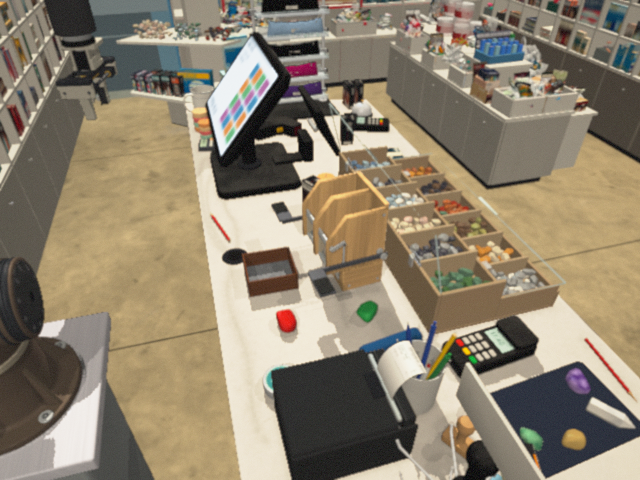

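View pics/top0.png

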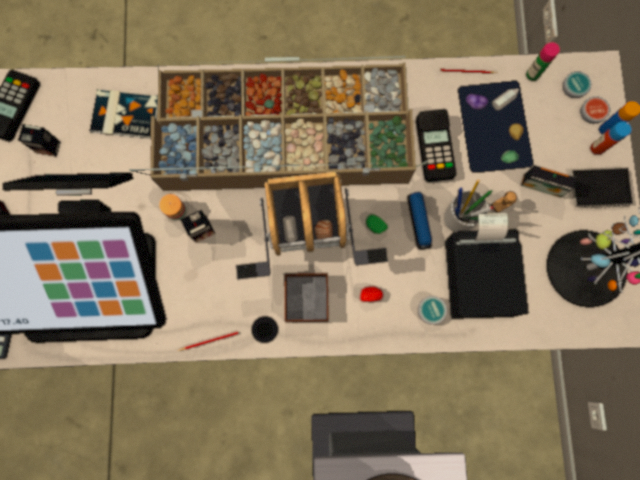

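View pics/wrist0.png

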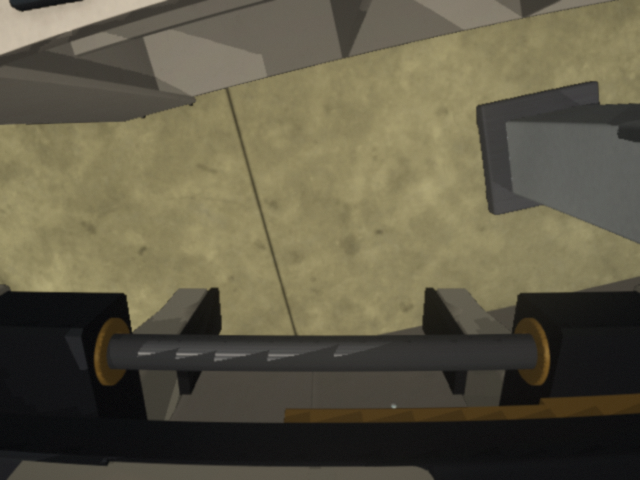

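```bash
cat > h.py <<'E'
import numpy as np,cv2
def px(info,P):
    V=info['view'];f=240/np.tan(np.radians(info['vfov']/2))
    P=np.atleast_2d(P);c=P@V[:3,:3].T+V[:3,3]
    s=c[:,:2]/c[:,2:];r2=(s**2).sum(1,keepdims=True);s=s*(1+info['k1']*r2)
    return s*f+[info['cx'],info['cy']]
def ray(info,uv):
    f=240/np.tan(np.radians(info['vfov']/2))
    d=(np.atleast_2d(uv).astype(float)-[info['cx'],info['cy']])/f
    s=d.copy()
    for _ in range(20): s=d/(1+info['k1']*(s**2).sum(1,keepdims=True))
    return np.c_[s,np.ones(len(s))]
def world(info,uv,depth):
    V=info['view'];c=ray(info,uv)*np.reshape(depth,(-1,1))
    return (c-V[:3,3])@V[:3,:3]
def onplane(info,uv,z):
    V=info['view'];d=ray(info,uv)@V[:3,:3];o=-V[:3,:3].T@V[:3,3]
    t=(z-o[2])/d[:,2];return o+d*t[:,None]
E
python3 - <<'E'
import cv2,numpy as np
from h import *
from rig import robot
im=cv2.imread('pics/top0.png');
cv2.imwrite('pics/topc.png',cv2.resize(im[160:350,220:420],None,fx=4,fy=3.15*4/3.15,interpolation=cv2.INTER_CUBIC)[:600*2][:760] if 0 else cv2.resize(im[165:345,225:405],None,fx=3.3,fy=3.3,interpolation=cv2.INTER_CUBIC))
im=cv2.imread('pics/side0.png');
cv2.imwrite('pics/sidec.png',cv2.resize(im[160:340,210:410],None,fx=3.3,fy=3.3,interpolation=cv2.INTER_CUBIC))
d=np.load('pics/top0.npy');I=robot.camera_info('top')
uv=np.array([(u,v) for v in range(480) for u in range(640)])
W=world(I,uv,d.reshape(-1)).reshape(480,640,3)
np.save('pics/topW.npy',W)
for p in [(268,205),(271,250),(305,250),(340,245),(345,210),(290,228),(323,228),(253,270),(371,256),(306,296),(306,275),(371,294),(376,223),(262,268),(200,225),(265,329),(280,300)]:
    print(p,W[p[1],p[0]].round(3))
E
```

```text
(268, 205) [0.655 0.231 0.188]
(271, 250) [0.599 0.241 0.002]
(305, 250) [ 0.598  0.164 -0.005]
(340, 245) [0.59  0.087 0.083]
(345, 210) [ 0.689  0.069 -0.003]
(290, 228) [0.624 0.192 0.114]
(323, 228) [0.622 0.123 0.113]
(253, 270) [0.54  0.272 0.094]
(371, 256) [0.561 0.024 0.098]
(306, 296) [0.492 0.165 0.005]
(306, 275) [0.537 0.163 0.022]
(371, 294) [0.489 0.021 0.026]
(376, 223) [0.648 0.002 0.027]
(262, 268) [0.544 0.253 0.095]
(200, 225) [0.644 0.386 0.081]
(265, 329) [0.422 0.257 0.004]
(280, 300) [0.485 0.223 0.001]
```

View pics/topc.png

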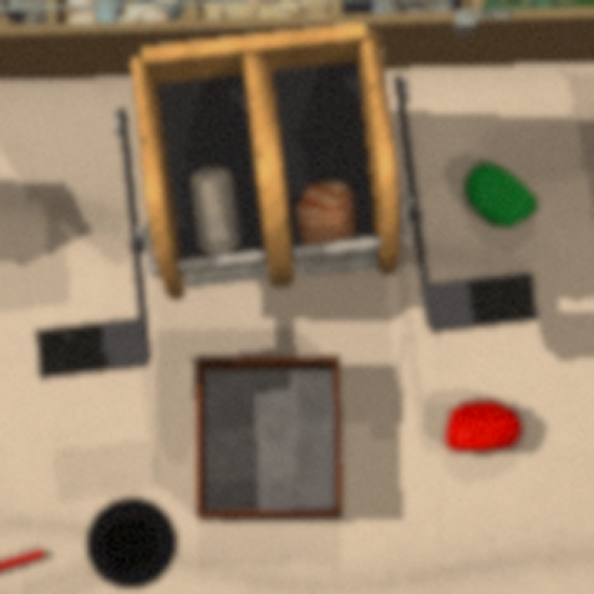

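View pics/sidec.png

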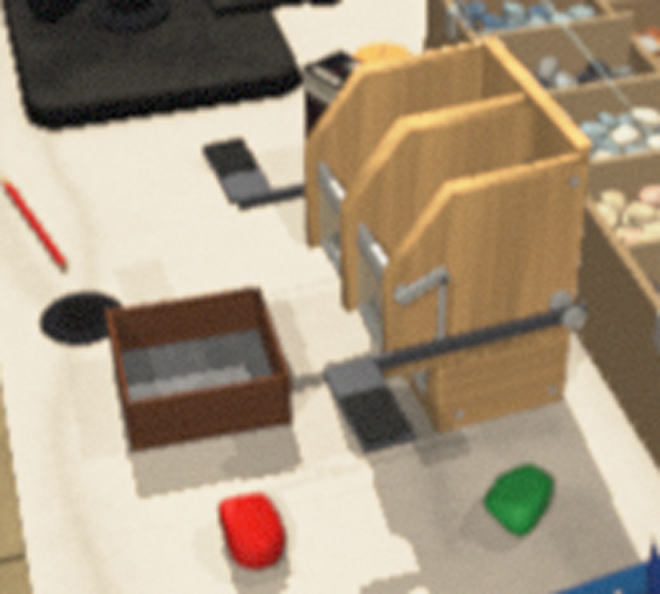

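```bash
python3 - <<'E'
import cv2,numpy as np
from h import *
from rig import robot
from scipy.optimize import least_squares
I=robot.camera_info('top');W=np.load('pics/topW.npy');im=cv2.imread('pics/top0.png')
L=onplane(I,[[247.7,271.7]],.098)[0];R=onplane(I,[[377.1,255.3]],.098)[0]
print('pedals',L,R,np.linalg.norm(L-R))
v=(L-R)[:2];yaw=np.arctan2(-v[0],v[1]);print('yaw',np.degrees(yaw))
m=(L+R)[:2]/2;ex=np.array([np.cos(yaw),np.sin(yaw)]);print('origin from pedals',m+.095*ex)
# rubber segmentation
g=im.max(2)
for (a,b,c,d) in [(232,258,255,286),(362,244,392,268)]:
    sub=(g[b:d,a:c]<45).astype(np.uint8);n,l,s,ce=cv2.connectedComponentsWithStats(sub)
    k=1+np.argmax(s[1:,4]);print(s[k],ce[k]+[a,b],onplane(I,ce[k]+[a,b],.098))
# dispenser top
S=W[160:300,220:400]; mk=(S[...,2]>.17)&(S[...,2]<.25)
P=S[mk];print(len(P),P[:,2].max(),np.percentile(P[:,2],95))
r=cv2.minAreaRect(P[:,:2].astype(np.float32)*1000);print(r)
mk2=(S[...,2]>.185);P=S[mk2];print(cv2.minAreaRect(P[:,:2].astype(np.float32)*1000))
# dish rim
S=W[255:345,270:345];mk=(S[...,2]>.030)&(S[...,2]<.056);P=S[mk]
print(len(P),P[:,2].mean(),cv2.minAreaRect(P[:,:2].astype(np.float32)*1000))
q=im[255:345,270:345].astype(int);b=((q[...,2]-q[...,0])>12)&(q[...,2]<110)
ys,xs=np.nonzero(b);n,l,s,ce=cv2.connectedComponentsWithStats(b.astype(np.uint8));k=1+np.argmax(s[1:,4]);ys,xs=np.nonzero(l==k)
Q=onplane(I,np.c_[xs+270,ys+255],.042);rr=cv2.minAreaRect(Q[:,:2].astype(np.float32)*1000);print(s[k],rr,cv2.boxPoints(rr))
E
```

```text
pedals [0.53658065 0.28273385 0.098     ] [0.56248046 0.01079169 0.098     ] 0.27317272390724695
yaw 5.440447588532495
origin from pedals [0.6441026  0.15576982]
[  6   7  17  12 176] [246.34659091 270.64772727] [[0.53889399 0.28553867 0.098     ]]
[  6   5  18  13 190] [376.43684211 255.3       ] [[0.56252547 0.01218331 0.098     ]]
1681 0.24997267452120844 0.2453083890592003
((657.5968017578125, 146.51065063476562), (338.2900085449219, 120.91399383544922), 89.81417083740234)
((593.8277587890625, 198.8936309814453), (311.03167724609375, 398.31829833984375), 66.65007781982422)
373 0.04023875530646062 ((487.53643798828125, 164.48031616210938), (95.04678344726562, 106.73342895507812), 89.40016174316406)
[ 14  11  45  56 695] ((493.46728515625, 163.48487854003906), (95.5599365234375, 119.90898132324219), 88.87983703613281) [[432.5902  116.88611]
 [552.47626 114.54196]
 [554.34436 210.08365]
 [434.4583  212.4278 ]]
```

```bash
cat >> h.py <<'E'
def box(x0,x1,y0,y1,z0,z1):
    c=np.array([(x,y,z) for x in(x0,x1) for y in(y0,y1) for z in(z0,z1)],float)
    e=[(0,1),(2,3),(4,5),(6,7),(0,2),(1,3),(4,6),(5,7),(0,4),(1,5),(2,6),(3,7)]
    return c,e
def place(c,x,y,yaw):
    co,s=np.cos(yaw),np.sin(yaw);return c@np.array([[co,-s,0],[s,co,0],[0,0,1]]).T+[x,y,0]
def overlay(im,info,boxes,crop,k,name):
    u0,v0,u1,v1=crop;o=cv2.resize(im[v0:v1,u0:u1],None,fx=k,fy=k,interpolation=cv2.INTER_CUBIC)
    for (c,e),col in boxes:
        p=(px(info,c)-[u0,v0]+.5)*k
        for a,b in e: cv2.line(o,tuple(int(t) for t in p[a]),tuple(int(t) for t in p[b]),col,1,cv2.LINE_AA)
    cv2.imwrite(name,o)
def scene(disp,dish):
    B=[]
    for b,col in [(box(-.064,.067,-.076,.076,.058,.196),(0,255,0)),(box(-.1095,-.0805,.118,.158,.09,.098),(255,255,0)),(box(-.1095,-.0805,-.158,-.118,.09,.098),(255,255,0))]:
        B.append(((place(b[0],*disp),b[1]),col))
    b=box(-.0525,.0525,-.048,.048,0,.042);B.append(((place(b[0],*dish),b[1]),(255,0,255)))
    return B
E
python3 - <<'E'
from h import *
from rig import robot
B=scene((.6453,.157,np.radians(5.0)),(.489,.1645,np.radians(-.8)))
overlay(cv2.imread('pics/top0.png'),robot.camera_info('top'),B,(225,165,405,345),3.3,'pics/ot.png')
overlay(cv2.imread('pics/side0.png'),robot.camera_info('side'),B,(210,160,410,340),3.3,'pics/os.png')
E
```

```text
(no output)
```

View pics/ot.png

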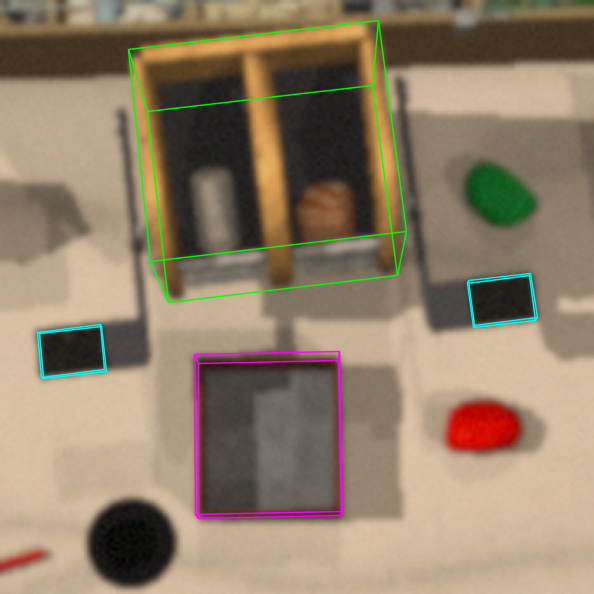

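View pics/os.png

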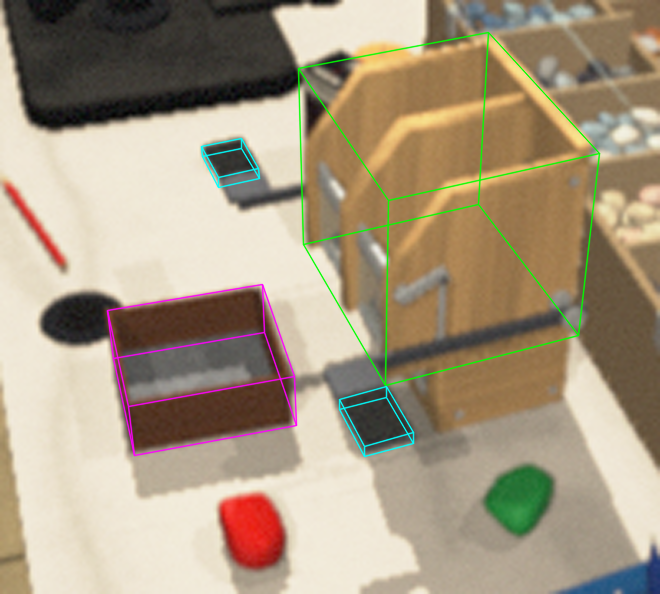

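```bash
cat >> h.py <<'E'
DX,DY,YAW=.6453,.157,np.radians(5.0)
ex=np.array([np.cos(YAW),np.sin(YAW),0]);ey=np.array([-np.sin(YAW),np.cos(YAW),0]);ez=np.array([0,0,1.])
def D(x,y,z): return np.array([DX,DY,0])+x*ex+y*ey+z*ez
def ori(ty,tilt=0):
    """tool z down, tilted so that tips lead along +ex; ty=tool y dir"""
    z=np.sin(tilt)*ex-np.cos(tilt)*ez
    y=ty-np.dot(ty,z)*z;y/=np.linalg.norm(y);x=np.cross(y,z);return np.c_[x,y,z]
E
python3 - <<'E'
from h import *
from rig import robot
W=np.load('pics/topW.npy')
m=W[...,2]>.06;P=W[m];r=np.hypot(P[:,0],P[:,1]);a=np.degrees(np.arctan2(P[:,1],P[:,0]))
for a0 in range(-10,95,10):
    k=(a>=a0)&(a<a0+10)&(P[:,2]<.8)
    if k.any(): print(a0,'minr',r[k].min().round(3),'maxz r<.6',P[k&(r<.6)][:,2].max().round(3) if (k&(r<.6)).any() else None)
for nm,p,R in [('wp1',[.05,.42,.33],robot.read_tcp_rot()),('wp2',[.42,.08,.33],ori(-ey)),('side',D(-.155,-.062,.02),ori(-ey)),('front',D(-.235,.036,.025),ori(-ey,.3)),('frontend',D(-.14,.036,.025),ori(-ey,.3)),
 ('ped',D(-.095,.144,.11),ori(ex)),('pedr',D(-.095,.144,.11),ori(-ex)),('ped2',D(-.095,.144,.057),ori(ex)),('ped2r',D(-.095,.144,.057),ori(-ex))]:
    q=robot.ik(p,R);print(nm,np.round(p,3),None if q is None else np.round(q,1))
print(ori(ex)[:,0],ori(-ex)[:,0])
E
```

```text
-10 minr 0.55 maxz r<.6 0.103
0 minr 0.547 maxz r<.6 0.146
10 minr 0.601 maxz r<.6 None
20 minr 0.581 maxz r<.6 0.102
30 minr 0.606 maxz r<.6 None
40 minr 0.616 maxz r<.6 None
50 minr 0.66 maxz r<.6 None
60 minr 0.847 maxz r<.6 None
wp1 [0.05 0.42 0.33] [110.1  -8.  -14.   -0.  -84.  -33.3]
wp2 [0.42 0.08 0.33] [ 37.4  -7.5 -13.7   0.  -83.9  57.6]
side [0.496 0.082 0.02 ] [ 31.8  14.9 -33.1   0.  -42.   63.2]
front [0.408 0.172 0.025] None
frontend [0.503 0.181 0.025] None
ped [0.538 0.292 0.11 ] [ 46.8  18.2 -13.7   0.  -58.2 138.2]
pedr [0.538 0.292 0.11 ] [ 46.8  18.2 -13.7   0.  -58.2 -41.8]
ped2 [0.538 0.292 0.057] [ 46.8  21.2 -17.1   0.  -51.8 138.2]
ped2r [0.538 0.292 0.057] [ 46.8  21.2 -17.1   0.  -51.8 -41.8]
[-0.08715574  0.9961947   0.        ] [ 0.08715574 -0.9961947   0.        ]
```

```bash
python3 - <<'E'
from h import *
from rig import robot
for x in(-.235,-.21,-.14):
  for z in (.02,.03):
    for s in (1,-1):
      print(x,z,s,[(t,np.round(robot.ik(D(x,.036,z),ori(-s*ey,t)),0).tolist()) if robot.ik(D(x,.036,z),ori(-s*ey,t)) is not None else (t,None) for t in (-.1,0,.1,.2)])
E
```

```text
-0.235 0.02 1 [(-0.1, [45.0, 13.0, -34.0, -5.0, -48.0, 54.0]), (0, [49.0, 10.0, -40.0, 0.0, -40.0, 46.0]), (0.1, [53.0, 6.0, -48.0, 8.0, -32.0, 35.0]), (0.2, None)]
-0.235 0.02 -1 [(-0.1, [45.0, 13.0, -34.0, -5.0, -48.0, -126.0]), (0, [49.0, 10.0, -40.0, -0.0, -40.0, -134.0]), (0.1, [53.0, 6.0, -48.0, 8.0, -32.0, -145.0]), (0.2, None)]
-0.235 0.03 1 [(-0.1, [45.0, 13.0, -33.0, -5.0, -49.0, 54.0]), (0, [49.0, 9.0, -40.0, 0.0, -41.0, 46.0]), (0.1, [53.0, 5.0, -48.0, 8.0, -34.0, 36.0]), (0.2, [56.0, 2.0, -57.0, 21.0, -25.0, 20.0])]
-0.235 0.03 -1 [(-0.1, [45.0, 13.0, -33.0, -5.0, -49.0, -126.0]), (0, [49.0, 9.0, -40.0, -0.0, -41.0, -134.0]), (0.1, [53.0, 5.0, -48.0, 8.0, -34.0, -144.0]), (0.2, [56.0, 2.0, -57.0, 21.0, -25.0, -160.0])]
-0.21 0.02 1 [(-0.1, [43.0, 15.0, -31.0, -5.0, -48.0, 55.0]), (0, [46.0, 12.0, -37.0, 0.0, -41.0, 49.0]), (0.1, [50.0, 9.0, -45.0, 8.0, -32.0, 39.0]), (0.2, [53.0, 5.0, -56.0, 22.0, -23.0, 22.0])]
-0.21 0.02 -1 [(-0.1, [43.0, 15.0, -31.0, -5.0, -48.0, -125.0]), (0, [46.0, 12.0, -37.0, -0.0, -41.0, -131.0]), (0.1, [50.0, 9.0, -45.0, 8.0, -32.0, -141.0]), (0
[... 564 characters left out ...]
4.0, 14.0, -37.0, 6.0, -34.0, 46.0]), (0.2, [46.0, 11.0, -46.0, 18.0, -24.0, 33.0])]
-0.14 0.02 -1 [(-0.1, [38.0, 21.0, -23.0, -4.0, -52.0, -121.0]), (0, [41.0, 17.0, -29.0, -0.0, -43.0, -126.0]), (0.1, [44.0, 14.0, -37.0, 6.0, -34.0, -134.0]), (0.2, [46.0, 11.0, -46.0, 18.0, -24.0, -147.0])]
-0.14 0.03 1 [(-0.1, [38.0, 20.0, -22.0, -4.0, -53.0, 59.0]), (0, [41.0, 17.0, -29.0, 0.0, -45.0, 54.0]), (0.1, [44.0, 13.0, -36.0, 6.0, -36.0, 47.0]), (0.2, [46.0, 11.0, -45.0, 17.0, -26.0, 34.0])]
-0.14 0.03 -1 [(-0.1, [38.0, 20.0, -22.0, -4.0, -53.0, -121.0]), (0, [41.0, 17.0, -29.0, 0.0, -45.0, -126.0]), (0.1, [44.0, 13.0, -36.0, 6.0, -36.0, -133.0]), (0.2, [46.0, 11.0, -45.0, 17.0, -26.0, -146.0])]
```

```bash
python3 - <<'E'
from h import *
from rig import robot
robot.goto([.05,.42,.33],robot.read_tcp_rot())
robot.move_gripper(0.0)
robot.goto([.42,.08,.33],ori(-ey))
robot.goto(D(-.157,-.062,.15),ori(-ey))
robot.servo_line(D(-.157,-.062,.034),speed=.12)
print(robot.read_t(),robot.read_position(),robot.read_force())
im,d=robot.grab_frame('top');cv2.imwrite('pics/t1.png',cv2.resize(im[165:345,225:405,::-1],None,fx=3.3,fy=3.3))
im,d=robot.grab_frame('side');cv2.imwrite('pics/s1.png',cv2.resize(im[130:340,180:420,::-1],None,fx=3,fy=2.8))
E
```

```text
8.2167 [0.49480088 0.08185112 0.03465406] [-0.21581118  0.29616218  0.11458603]
```

View pics/s1.png

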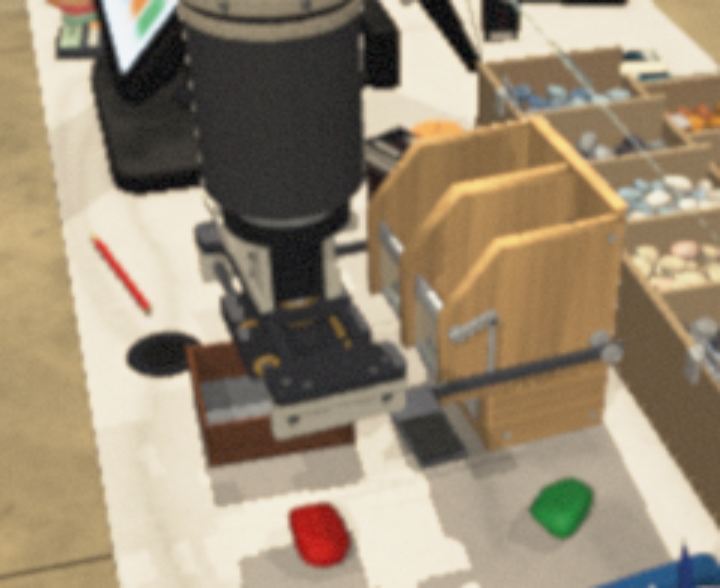

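View pics/t1.png

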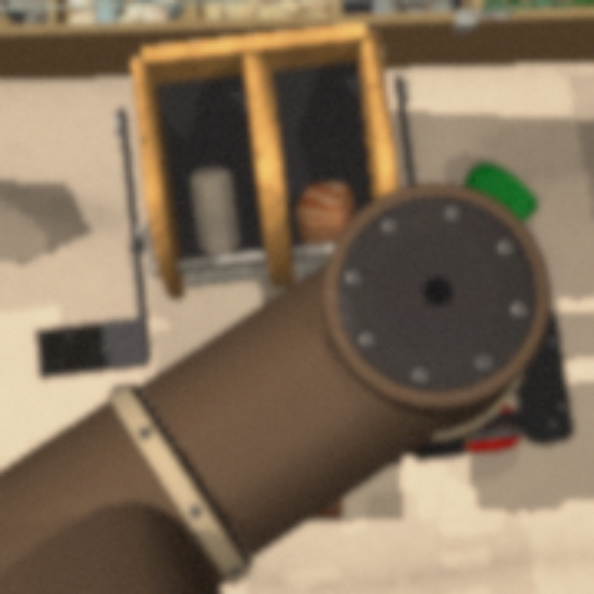

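```bash
python3 - <<'E'
from h import *
from rig import robot
robot.servo_line(D(-.157,-.050,.034),speed=.05);print(robot.read_force())
for y in (-.044,-.038,-.033):
    robot.servo_line(D(-.157,y,.034),speed=.03);print(y,robot.read_force())
robot.servo_line(D(-.157,-.065,.034),speed=.08)
robot.servo_line(D(-.157,-.065,.16),speed=.15)
robot.goto(D(-.26,.022,.2),ori(-ey))
robot.move_gripper(.57)
print(robot.read_t())
im,d=robot.grab_frame('top');cv2.imwrite('pics/t2.png',im[:,:,::-1])
im,d=robot.grab_frame('side');cv2.imwrite('pics/s2.png',im[:,:,::-1])
B=scene((DX,DY,YAW),(*D(-.155,.036,0)[:2],YAW))
for n,c in(('top',(225,165,405,345)),('side',(210,160,410,340))):
    overlay(cv2.imread(f'pics/{n[0]}2.png'),robot.camera_info(n),B,c,3.3,f'pics/{n[0]}2o.png')
E
```

```text
[-0.74547809 -0.20092322  0.43581969]
-0.044 [ 0.45614122 -0.22070711  0.36864075]
-0.038 [ 0.72549797 -0.30354421 -0.07958581]
-0.033 [ 1.02737957  0.26417075 -0.01888911]
12.8583
```

View pics/s2o.png

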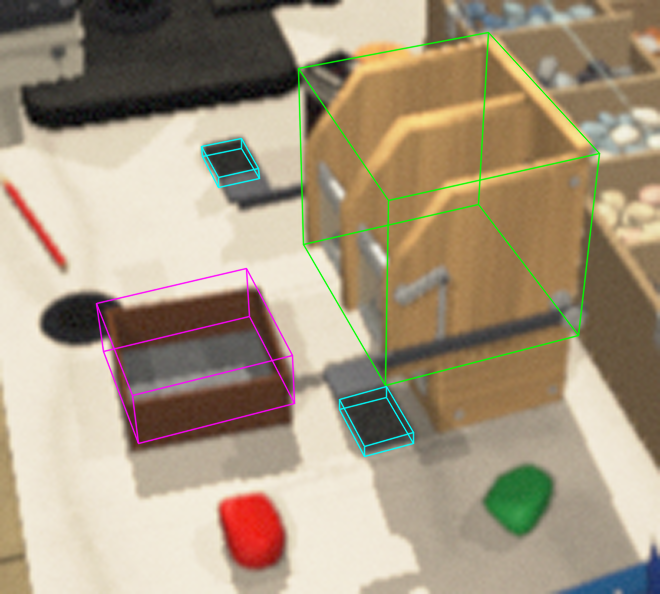

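View pics/t2o.png

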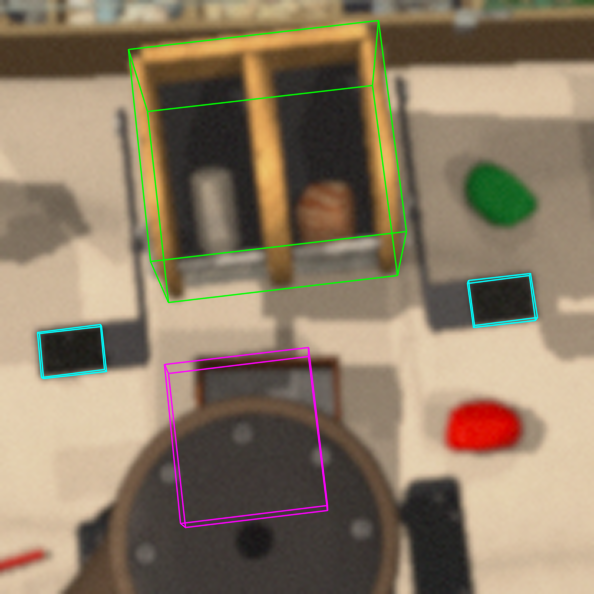

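```bash
python3 - <<'E'
from h import *
from rig import robot
robot.move_gripper(0)
robot.goto(D(-.157,-.065,.16),ori(-ey))
robot.servo_line(D(-.157,-.060,.034),speed=.15)
robot.servo_line(D(-.157,-.034,.034),speed=.08)
for y in (-.030,-.026,-.022,-.018):
    robot.servo_line(D(-.157,y,.034),speed=.03);print(y,robot.read_force())
robot.servo_line(D(-.157,-.055,.034),speed=.1)
robot.servo_line(D(-.157,-.065,.16),speed=.15)
robot.goto(D(-.29,.022,.2),ori(-ey))
robot.move_gripper(.57)
print(robot.read_t())
im,d=robot.grab_frame('top');cv2.imwrite('pics/t3.png',im[:,:,::-1])
im,d=robot.grab_frame('side');cv2.imwrite('pics/s3.png',im[:,:,::-1])
im,d=robot.grab_frame('wrist');cv2.imwrite('pics/w3.png',im[:,:,::-1])
B=scene((DX,DY,YAW),(*D(-.155,.036,0)[:2],YAW))
for n,c in(('top',(225,165,405,345)),('side',(210,160,410,340))):
    overlay(cv2.imread(f'pics/{n[0]}3.png'),robot.camera_info(n),B,c,3.3,f'pics/{n[0]}3o.png')
E
```

```text
-0.03 [ 0.41891742 -0.00415582 -0.00471054]
-0.026 [0.2633637  0.57109883 0.2177296 ]
-0.022 [-0.88771681 -1.17318836  0.17875097]
-0.018 [0.66269207 0.25186664 0.43715085]
20.3167
```

View pics/s3o.png

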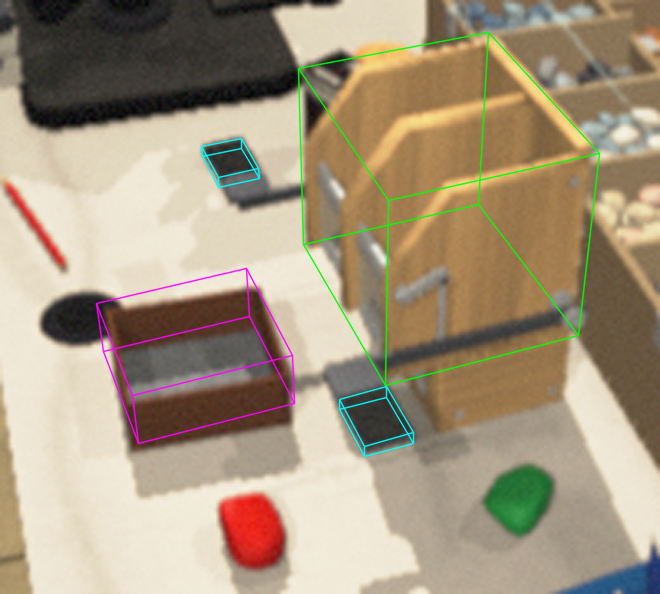

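View pics/t3o.png

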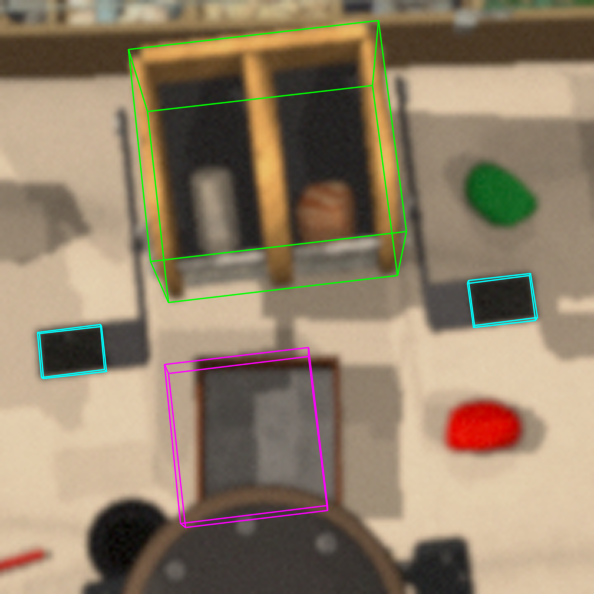

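View pics/w3.png

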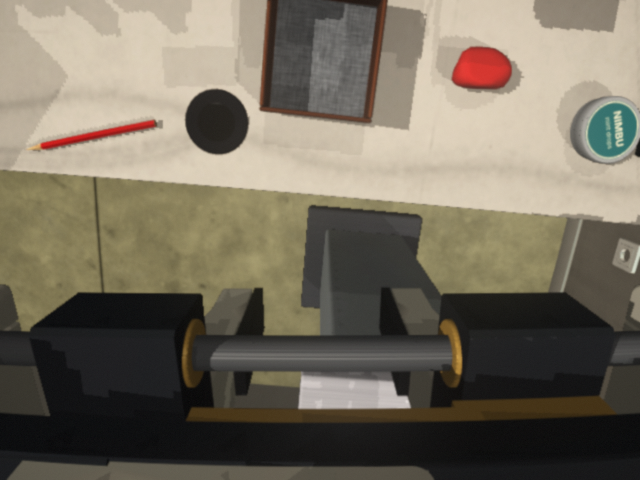

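```bash
python3 - <<'E'
from h import *
from rig import robot
I=robot.camera_info('side')
for p in [(.4948,.0819,.0347),(.4948,.0819,.0)]:
    u=px(I,p)[0];print(u,(u-[180,130])*[3,2.8])
print(robot.read_position(),robot.read_grip_width(),D(-.29,.022,.2),robot.read_tcp_rot().round(3))
a=cv2.imread('pics/t2.png').astype(int);b=cv2.imread('pics/top0.png').astype(int);c=cv2.imread('pics/t3.png').astype(int)
for im in(b,a,c):
    print(im[278:286,325:332].mean(0).sum(1).round(0), im[268:280,310].sum(1))
E
```

```text
[280.81077254 291.52448663] [302.43231763 452.26856257]
[281.6663743  303.70620507] [304.99912291 486.37737419]
[0.35445984 0.1536555  0.20001548] 0.5682180251249844 [0.35448611 0.15364112 0.2       ] [[ 0.996  0.087  0.   ]
 [ 0.087 -0.996  0.   ]
 [ 0.    -0.    -1.   ]]
[250. 221. 235. 297. 336. 349. 350.] [287 284 283 268 231 181 123 110 126 157 184 194]
[270. 239. 251. 318. 363. 378. 378.] [315 309 307 287 245 202 152 110 134 176 201 209]
[269. 237. 248. 317. 358. 371. 372.] [296 300 290 283 255 199 145 106 118 174 197 204]
```

```bash
python3 - <<'E'
from h import *
from rig import robot
I=robot.camera_info('side')
im=cv2.imread('pics/s1.png')
T=np.array([.4948,.0819,.0347])
# body box in tool axes
def bx(x0,x1,y0,y1,z0,z1):
    c,e=box(x0,x1,y0,y1,z0,z1);return T+c[:,:1]*ex+c[:,1:2]*ey+c[:,2:]*ez,e
o=im.copy()
for (c,e),col in [(bx(-.039,.039,-.0965,.0965,.066,.1),(0,255,0)),(bx(-.0095,.0095,-.005,.005,0,.066),(255,0,255))]:
    p=(px(I,c)-[180,130])*[3,2.8]
    for a,b in e: cv2.line(o,tuple(int(t) for t in p[a]),tuple(int(t) for t in p[b]),col,1)
o=cv2.resize(o[200:520,150:500],None,fx=1.7,fy=1.7)
cv2.imwrite('pics/s1o.png',o)
E
```

```text
(no output)
```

View pics/s1o.png

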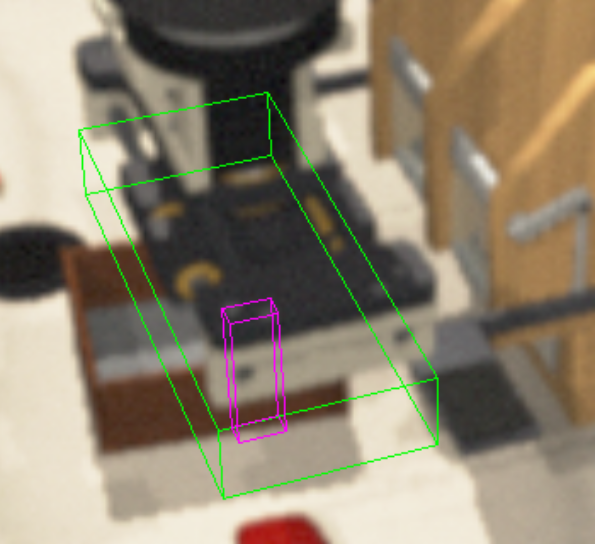

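```bash
python3 - <<'E'
from h import *
from rig import robot
I=robot.camera_info('side')
for z in (.08,.1,.13): print(z,[onplane(I,[u],z)[0].round(3) for u in [(273.1,285.4),(315.,273)]])
print(robot.read_grip_width())
E
```

```text
0.08 [array([0.477, 0.056, 0.08 ]), array([0.562, 0.068, 0.08 ])]
0.1 [array([0.473, 0.035, 0.1  ]), array([0.556, 0.046, 0.1  ])]
0.13 [array([0.469, 0.003, 0.13 ]), array([0.548, 0.014, 0.13 ])]
0.5682180251249844
```

```bash
python3 - <<'E'
from h import *
from rig import robot
Iw=dict(robot.camera_info('wrist'))
M=np.eye(4);M[:3,:3]=robot.read_tcp_rot();M[:3,3]=robot.read_position()
Iw['view']=np.linalg.inv(M@Iw['T_tool_cam'])
B=scene((DX,DY,YAW),(.489,.1645,np.radians(-.8)))
overlay(cv2.imread('pics/w3.png'),Iw,B,(0,0,640,480),1.2,'pics/w3o.png')
T=M[:3,3];I=robot.camera_info('side')
def bx(x0,x1,y0,y1,z0,z1):
    c,e=box(x0,x1,y0,y1,z0,z1);return T+c[:,:1]*ex+c[:,1:2]*ey+c[:,2:]*ez,e
overlay(cv2.imread('pics/s3.png'),I,[(bx(-.039,.039,-.0965,.0965,.066,.1),(0,255,0)),(bx(-.0095,.0095,-.025,.025,0,.066),(255,0,255))],(60,0,400,300),2,'pics/s3g.png')
print(px(I,T))
E
```

```text
[[193.39206422 215.08085677]]
```

View pics/w3o.png

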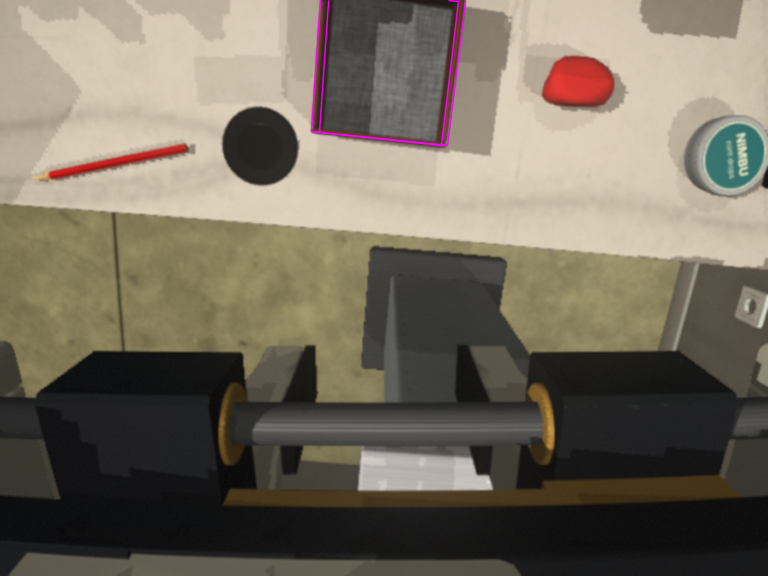

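View pics/s3g.png

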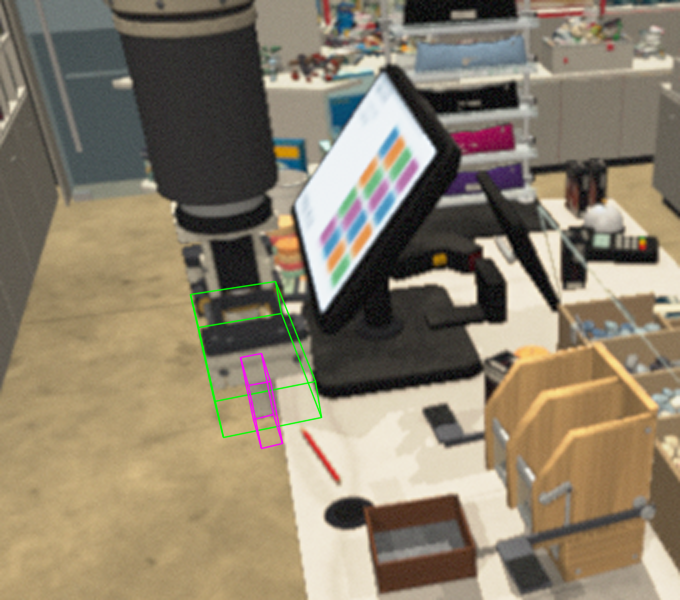

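```bash
python3 - <<'E'
from h import *
from rig import robot
Iw=dict(robot.camera_info('wrist'));Iw['view']=np.linalg.inv(Iw['T_tool_cam'])
for g,nm in((.044,'wrist0'),(.025,'w3')):
  for zt in (0,-.02,-.03,-.04,-.05,-.06):
    print(nm,zt,px(Iw,[(.0095,-g,zt),(.0095,g,zt),(-.0095,-g,zt)]).round(0).tolist())
o=cv2.imread('pics/w3.png')[270:440,150:500];cv2.imwrite('pics/w3c.png',cv2.resize(o,None,fx=2.2,fy=2.2))
d=robot.grab_frame('wrist')[1]
for v in range(285,395,10): print(v,[float(d[v,u].round(3)) for u in (225,235,245,255,260)],[float(d[v,u].round(3)) for u in (384,390,400,410,425)])
E
```

```text
wrist0 0 [[235.0, 259.0], [406.0, 259.0], [238.0, 293.0]]
wrist0 -0.02 [[227.0, 273.0], [414.0, 273.0], [229.0, 310.0]]
wrist0 -0.03 [[222.0, 281.0], [419.0, 281.0], [225.0, 320.0]]
wrist0 -0.04 [[216.0, 290.0], [424.0, 290.0], [219.0, 330.0]]
wrist0 -0.05 [[210.0, 300.0], [431.0, 301.0], [214.0, 342.0]]
wrist0 -0.06 [[203.0, 312.0], [437.0, 312.0], [207.0, 356.0]]
w3 0 [[272.0, 259.0], [369.0, 259.0], [273.0, 293.0]]
w3 -0.02 [[267.0, 273.0], [374.0, 273.0], [269.0, 310.0]]
w3 -0.03 [[264.0, 281.0], [377.0, 281.0], [266.0, 320.0]]
w3 -0.04 [[261.0, 290.0], [380.0, 291.0], [263.0, 331.0]]
w3 -0.05 [[257.0, 301.0], [383.0, 301.0], [259.0, 343.0]]
w3 -0.06 [[253.0, 312.0], [387.0, 312.0], [256.0, 356.0]]
285 [1.4240000247955322, 1.4170000553131104, 1.4149999618530273, 1.4229999780654907, 1.4179999828338623] [0.8529999852180481, 0.8569999933242798, 0.8600000143051147, 0.8619999885559082, 0.8669999837875366]
295 [0.1589999943971634, 0.1599999964237213, 0.1589999943971634, 0.16300000250339508, 0.16500000655651093] [0.164000004529953, 0.164000004529953, 0.1589999943971634, 0.15899999439716
[... 1231 characters left out ...]
9206276, 0.0860000029206276, 0.08500000089406967, 0.0860000029206276]
365 [0.0860000029206276, 0.08699999749660492, 0.0860000029206276, 0.08699999749660492, 0.0860000029206276] [0.0860000029206276, 0.0860000029206276, 0.08699999749660492, 0.08500000089406967, 0.0860000029206276]
375 [0.11800000071525574, 0.1289999932050705, 0.1289999932050705, 1.524999976158142, 1.534999966621399] [0.4729999899864197, 0.4749999940395355, 0.12999999523162842, 0.13099999725818634, 0.1120000034570694]
385 [0.11900000274181366, 0.13099999725818634, 0.13099999725818634, 1.4539999961853027, 1.4630000591278076] [0.46299999952316284, 0.46299999952316284, 0.13099999725818634, 0.12999999523162842, 0.11100000143051147]
```

View pics/w3c.png

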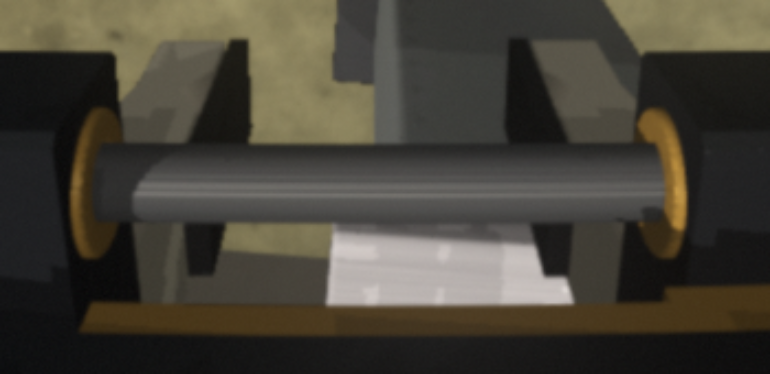

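```bash
cat >> h.py <<'E'
TIP=.040   # measured: real fingertips end 40 mm short of the nominal TCP
def G(x,y,z,tilt=0):  # command so that real tips are at local (x,y,z)
    zt=np.sin(tilt)*ex-np.cos(tilt)*ez
    return D(x,y,z)+TIP*zt
E
python3 - <<'E'
from h import *
from rig import robot
for a in [(G(-.157,-.066,.03),ori(-ey)),(G(-.157,-.033,.03),ori(-ey)),(G(-.24,.022,.025,.15),ori(-ey,.15)),(G(-.24,.022,.025,0),ori(-ey,0)),(G(-.225,.022,.025,.1),ori(-ey,.1)),(G(-.14,.022,.025,.15),ori(-ey,.15)),(G(-.09,.146,.055),ori(-ex)),(G(-.09,.146,.13),ori(-ex))]:
    q=robot.ik(*a);print(a[0].round(3),None if q is None else np.round(q,0))
robot.move_gripper(0)
robot.goto(G(-.157,-.070,.10),ori(-ey))
robot.servo_line(G(-.157,-.070,.03),speed=.1)
print(robot.read_t(),robot.read_grip_width(),robot.read_force())
im,d=robot.grab_frame('side');cv2.imwrite('pics/s4.png',cv2.resize(im[130:340,180:420,::-1],None,fx=3,fy=2.8))
E
```

```text
[ 0.495  0.078 -0.01 ] [ 31.  17. -35.   0. -38.  64.]
[ 0.492  0.11  -0.01 ] [ 35.  18. -35.   0. -38.  60.]
[ 0.41   0.159 -0.015] [ 52.   8. -58.  19. -19.  25.]
[ 0.404  0.158 -0.015] [ 48.  13. -44.   0. -34.  47.]
[ 0.423  0.16  -0.015] [ 50.  11. -50.   9. -25.  37.]
[ 0.51   0.167 -0.015] [ 43.  16. -44.  13. -24.  40.]
[0.543 0.295 0.015] [ 47.  24. -19.   0. -47. -42.]
[0.543 0.295 0.09 ] [ 47.  20. -14.   0. -56. -42.]
23.1917 0.002910163448189777 [-0.22235418  1.40764958 -0.26331768]
```

View pics/s4.png

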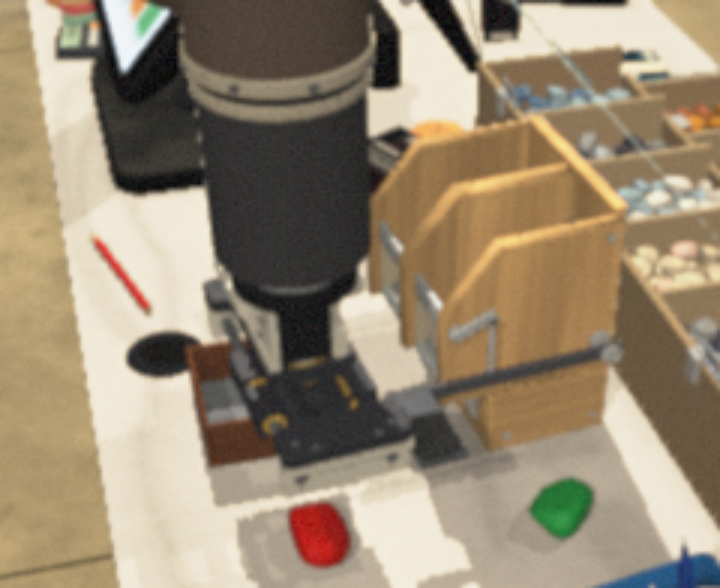

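```bash
python3 - <<'E'
from h import *
from rig import robot
robot.servo_line(G(-.157,-.052,.03),speed=.06);print(robot.read_force())
for y in (-.046,-.040,-.034):
    robot.servo_line(G(-.157,y,.03),speed=.04);print(y,robot.read_force())
robot.servo_line(G(-.157,-.060,.03),speed=.1)
robot.servo_line(G(-.157,-.065,.10),speed=.15)
robot.goto(G(-.26,.022,.12),ori(-ey))
robot.move_gripper(.57)
print(robot.read_t())
im,d=robot.grab_frame('top');cv2.imwrite('pics/t5.png',im[:,:,::-1])
im,d=robot.grab_frame('side');cv2.imwrite('pics/s5.png',im[:,:,::-1])
B=scene((DX,DY,YAW),(*D(-.155,.036,0)[:2],YAW))
for n,c in(('top',(225,165,405,345)),('side',(210,160,410,340))):
    overlay(cv2.imread(f'pics/{n[0]}5.png'),robot.camera_info(n),B,c,3.3,f'pics/{n[0]}5o.png')
E
```

```text
[ 0.00179229 -0.07154882  0.05939386]
-0.046 [-0.72147179 -0.53778762 -0.91840004]
-0.04 [-0.01153569 -0.10962681 -0.81418287]
-0.034 [-0.4072603  -1.17797471  0.38546928]
27.2
```

View pics/s5o.png

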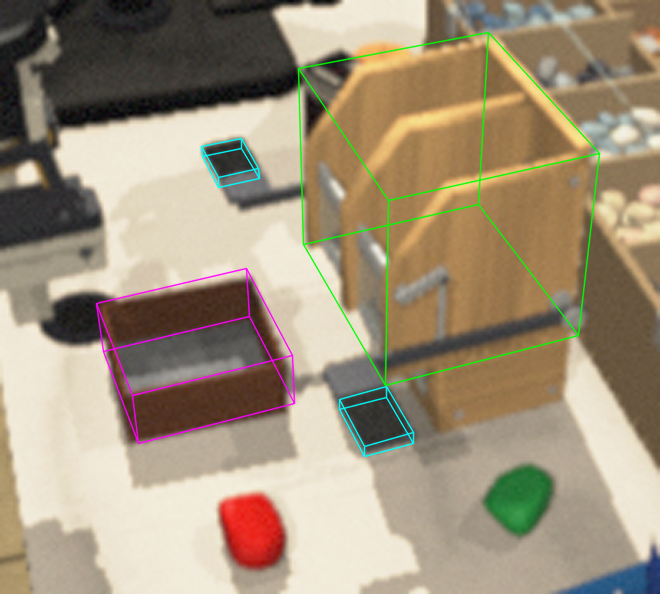

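View pics/t5o.png

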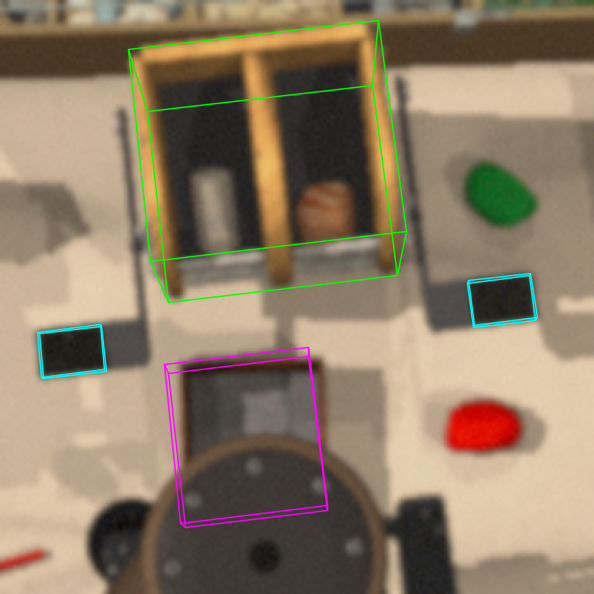

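```bash
python3 - <<'E'
from h import *
from rig import robot
yl=.034
robot.servo_line(G(-.24,yl,.025),speed=.12)
robot.servo_line(G(-.155,yl,.025),speed=.07);print(robot.read_t(),robot.read_force())
n=0
for x in np.arange(-.152,-.1375,.002):
    robot.servo_line(G(x,yl,.025),speed=.02);f=np.mean([robot.read_force() for _ in range(3)],0)@ex;print(x.round(4),f.round(2))
    if f<-4: break
print(robot.read_position(),robot.read_t())
im,d=robot.grab_frame('side');cv2.imwrite('pics/s6.png',im[:,:,::-1])
B=scene((DX,DY,YAW),(*D(-.0805,.036,0)[:2],YAW))
overlay(cv2.imread('pics/s6.png'),robot.camera_info('side'),B,(210,160,410,340),3.3,'pics/s6o.png')
E
```

```text
29.6333 [ 0.26534083 -0.38340358  0.03212118]
-0.152 -1.11
-0.15 -1.47
-0.148 -6.87
[ 0.49375593  0.17747206 -0.01538478] 30.4333
```

View pics/s6o.png

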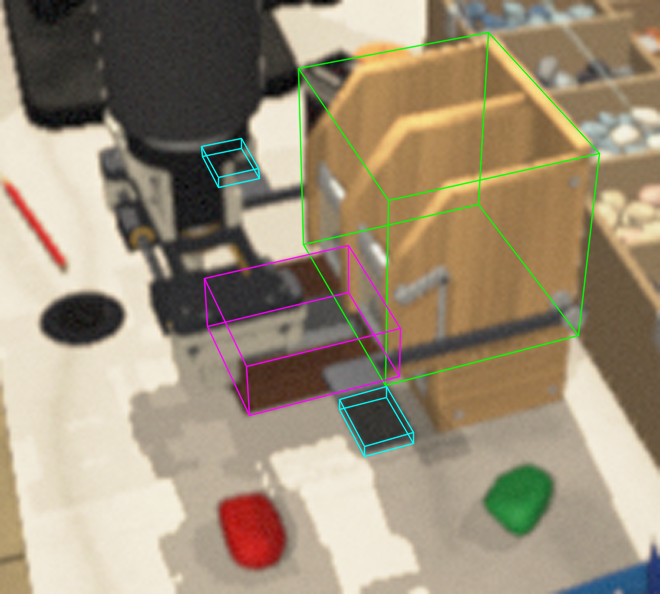

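```bash
python3 - <<'E'
from h import *
from rig import robot
yl=.034
for x in (-.1472,-.1464,-.1456):
    robot.servo_line(G(x,yl,.025),speed=.02);f=robot.read_force();print(x,f.round(2))
    if abs(f@ex)>14: break
robot.servo_line(G(-.20,yl,.025),speed=.12)
robot.servo_line(G(-.26,yl,.12),speed=.15)
im,d=robot.grab_frame('side');cv2.imwrite('pics/s7.png',im[:,:,::-1])
im,d=robot.grab_frame('top');cv2.imwrite('pics/t7.png',im[:,:,::-1])
print(robot.read_t())
B=scene((DX,DY,YAW),(*D(-.0805,.036,0)[:2],YAW))
for n,c in(('top',(225,165,405,345)),('side',(210,160,410,340))):
    overlay(cv2.imread(f'pics/{n[0]}7.png'),robot.camera_info(n),B,c,3.3,f'pics/{n[0]}7o.png')
E
```

```text
-0.1472 [-9.16  2.11  2.34]
-0.1464 [-11.61   3.67   1.77]
-0.1456 [-15.8    3.61   2.15]
32.8333
```

View pics/s7o.png

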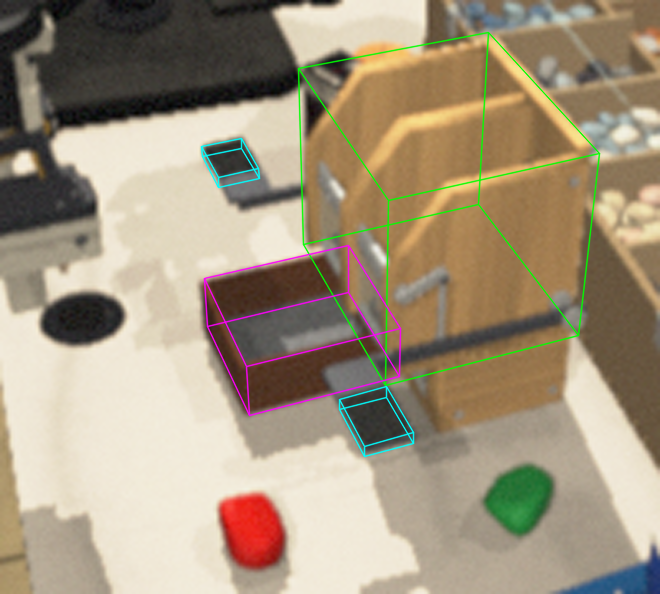

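View pics/t7o.png

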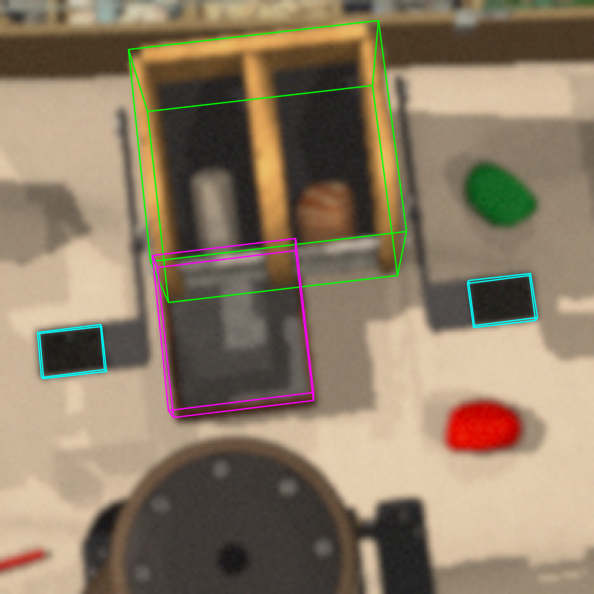

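```bash
python3 - <<'E'
from h import *
from rig import robot
R=ori(ex)
robot.servo_line(G(-.26,.034,.17),speed=.2)
robot.move_gripper(0)
robot.goto(G(-.115,.145,.15),R)
robot.servo_line(G(-.112,.145,.103),speed=.1);print(robot.read_t(),robot.read_force())
for z in (.097,.092):
    robot.servo_line(G(-.111,.145,z),speed=.04);print(z,robot.read_force().round(2))
im,d=robot.grab_frame('side');cv2.imwrite('pics/s8.png',cv2.resize(im[100:340,180:420,::-1],None,fx=2.5,fy=2.5))
print(robot.read_t(),robot.read_position()-G(-.111,.145,.092))
E
```

```text
36.2583 [ 0.07009982 -0.4967573   0.24691626]
0.097 [0.51 1.34 0.25]
0.092 [-0.21  1.24  1.36]
36.8833 [9.33014356e-05 1.08341640e-04 1.69772218e-06]
```

View pics/s8.png

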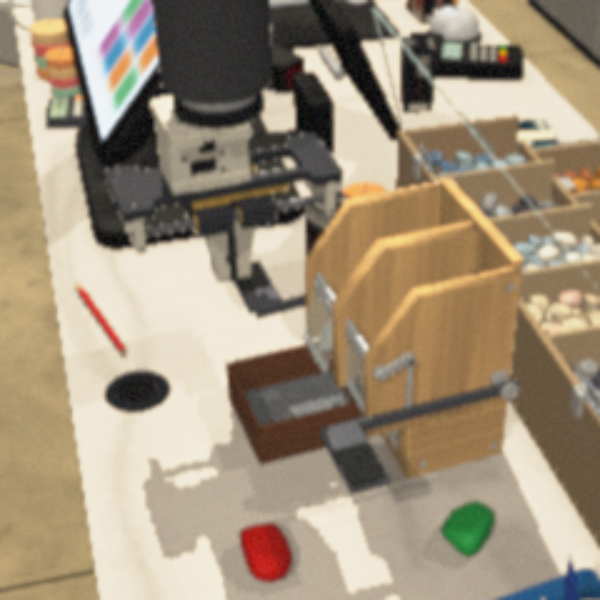

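```bash
python3 - <<'E'
from h import *
from rig import robot
Y=.144
robot.servo_line(G(-.108,Y,.104),speed=.06)
robot.servo_line(G(-.100,Y,.100),speed=.06)
for z in (.096,.092,.088,.084):
    robot.servo_line(G(-.100,Y,z),speed=.03);print(z,np.mean([robot.read_force() for _ in range(3)],0).round(2))
im,d=robot.grab_frame('side');cv2.imwrite('pics/s9.png',cv2.resize(im[130:330,200:400,::-1],None,fx=3,fy=3))
print(robot.read_t())
E
```

```text
0.096 [ 2.12 -0.41  1.92]
0.092 [ 0.53 -0.4   1.46]
0.088 [ 0.94 -0.81  1.9 ]
0.084 [ 0.95 -0.87  4.27]
38.725
```

View pics/s9.png

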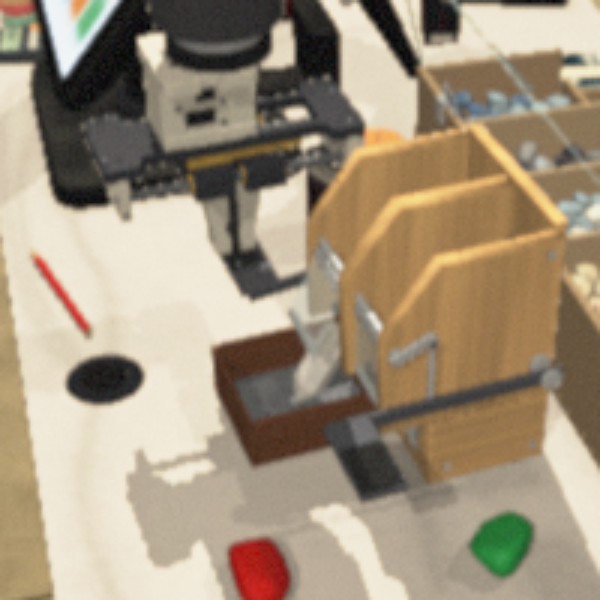

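```bash
python3 - <<'E'
from h import *
from rig import robot
Y=.144
for z,x in ((.076,-.099),(.068,-.0975),(.062,-.096)):
    robot.servo_line(G(x,Y,z),speed=.05);f=robot.read_force();print(z,f.round(2))
    if abs(f[2])>14: break
robot.dwell(.4)
im,d=robot.grab_frame('side');cv2.imwrite('pics/s10.png',cv2.resize(im[130:330,200:400,::-1],None,fx=3,fy=3))
print(robot.read_t())
E
```

```text
0.076 [-0.78 -0.03  3.69]
0.068 [-2.97  0.48  4.07]
0.062 [-4.19  0.67  5.39]
40.075
```

View pics/s10.png

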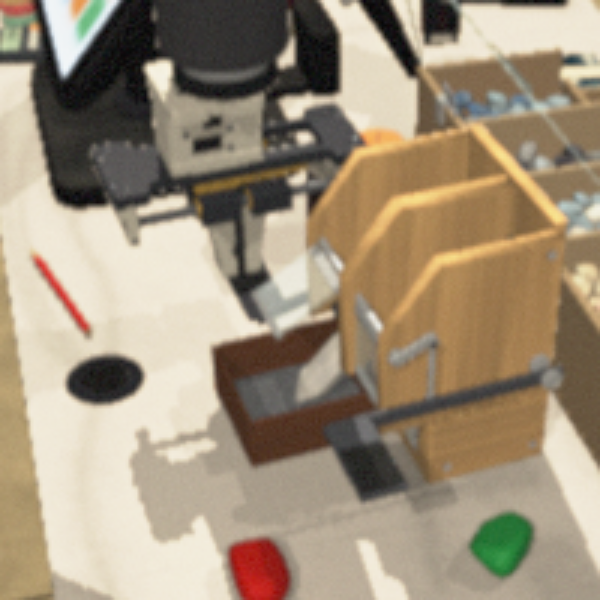

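```bash
python3 - <<'E'
from h import *
from rig import robot
robot.servo_line(G(-.0955,.144,.058),speed=.05);print(robot.read_force().round(2))
robot.dwell(.3)
im,d=robot.grab_frame('side');cv2.imwrite('pics/s11.png',cv2.resize(im[210:320,250:350,::-1],None,fx=5.4,fy=5.4,interpolation=cv2.INTER_CUBIC))
im,d=robot.grab_frame('top');cv2.imwrite('pics/t11.png',cv2.resize(im[200:320,240:360,::-1],None,fx=5,fy=5,interpolation=cv2.INTER_CUBIC))
print(robot.read_t())
E
```

```text
[-12.11  -0.84  21.  ]
40.725
```

View pics/s11.png

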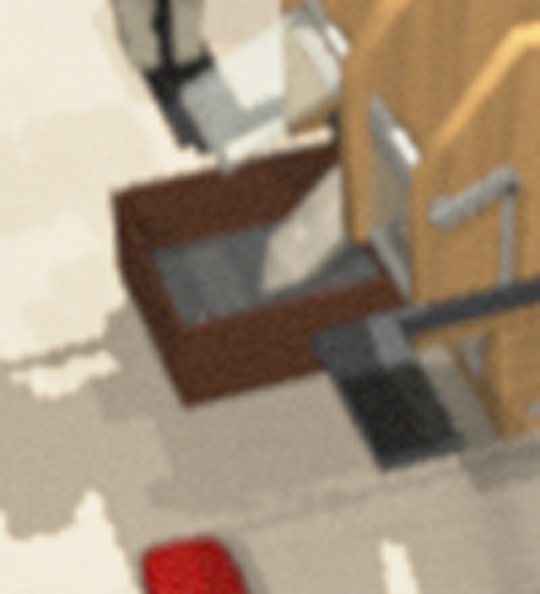

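View pics/t11.png

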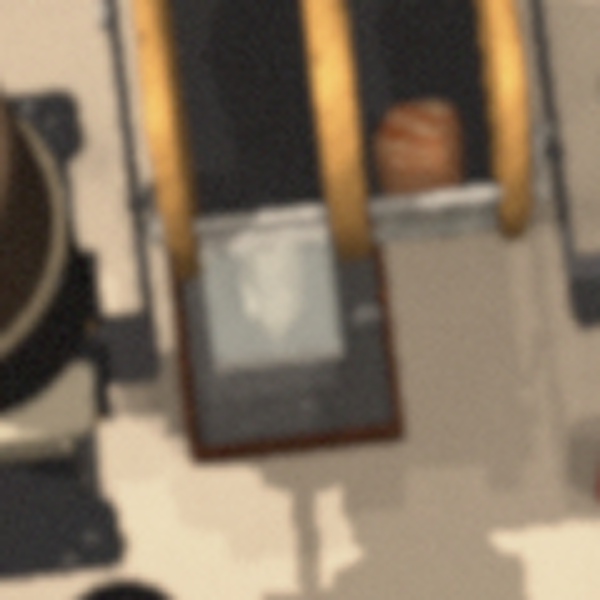

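```bash
python3 - <<'E'
from h import *
from rig import robot
robot.servo_line(G(-.096,.144,.062),speed=.03);print(robot.read_force().round(2))
def loc(p): 
    q=np.array(p)-[DX,DY,0];return np.array([q@ex,q@ey,q[2]]).round(3)
I=robot.camera_info('side');J=robot.camera_info('top')
for z in(.005,.01,.015): print('tip',z,loc(onplane(I,[(300,263.7)],z)[0]))
for z in (.03,.04,.05,.06,.07): print('side top',z,loc(onplane(I,[(250+337/5.4,210+175/5.4)],z)[0]))
for z in (.01,): print('top tip',loc(onplane(J,[(240+280/5,200+335/5)],z)[0]))
for z in (.03,.05,.07): print('top tail',loc(onplane(J,[(240+265/5,200+235/5)],z)[0]))
d=robot.grab_frame('side')[1]
for u,v in [(300,262),(303,258),(306,254),(309,250),(311,246),(312,243)]:
    print((u,v),loc(world(I,[(u,v)],d[v,u])[0]))
print(robot.read_t())
E
```

```text
[-5.39  0.83  5.62]
tip 0.005 [-0.082  0.038  0.005]
tip 0.01 [-0.084  0.033  0.01 ]
tip 0.015 [-0.085  0.027  0.015]
side top 0.03 [-0.04   0.071  0.03 ]
side top 0.04 [-0.044  0.059  0.04 ]
side top 0.05 [-0.048  0.047  0.05 ]
side top 0.06 [-0.053  0.035  0.06 ]
side top 0.07 [-0.057  0.023  0.07 ]
top tip [-0.085  0.036  0.01 ]
top tail [-0.043  0.037  0.03 ]
top tail [-0.047  0.036  0.05 ]
top tail [-0.051  0.036  0.07 ]
(300, 262) [-0.082  0.038  0.01 ]
(303, 258) [-0.078  0.028  0.029]
(306, 254) [-0.07   0.031  0.035]
(309, 250) [-0.063  0.03   0.045]
(311, 246) [-0.057  0.032  0.053]
(312, 243) [-0.053  0.036  0.058]
41.0583
```

```bash
python3 - <<'E'
from h import *
from rig import robot
def loc(p): 
    q=np.array(p)-[DX,DY,0];return np.array([q@ex,q@ey,q[2]]).round(3)
J=robot.camera_info('top')
im,d=robot.grab_frame('top')
for v in range(244,270,3):
    u=295; print((u,v),loc(world(J,[(u,v)],d[v,u])[0]),im[v,u])
robot.servo_line(G(-.098,.144,.076),speed=.03);print(robot.read_force().round(2))
im,d=robot.grab_frame('side');cv2.imwrite('pics/s12.png',cv2.resize(im[210:320,250:350,::-1],None,fx=5.4,fy=5.4,interpolation=cv2.INTER_CUBIC))
im,d=robot.grab_frame('top');cv2.imwrite('pics/t12.png',cv2.resize(im[200:320,240:360,::-1],None,fx=5,fy=5,interpolation=cv2.INTER_CUBIC))
print(robot.read_t())
E
```

```text
(295, 244) [-0.057  0.03   0.128] [174 163 148]
(295, 247) [-0.062  0.03   0.122] [193 182 164]
(295, 250) [-0.067  0.031  0.119] [198 189 167]
(295, 253) [-0.073  0.032  0.117] [201 193 170]
(295, 256) [-0.078  0.033  0.11 ] [198 190 169]
(295, 259) [-0.084  0.034  0.107] [198 191 168]
(295, 262) [-0.09   0.034  0.104] [201 193 171]
(295, 265) [-0.095  0.035  0.099] [188 181 160]
(295, 268) [-0.101  0.036  0.095] [167 163 146]
[-4.9  -0.05  3.42]
41.8333
```

View pics/s12.png

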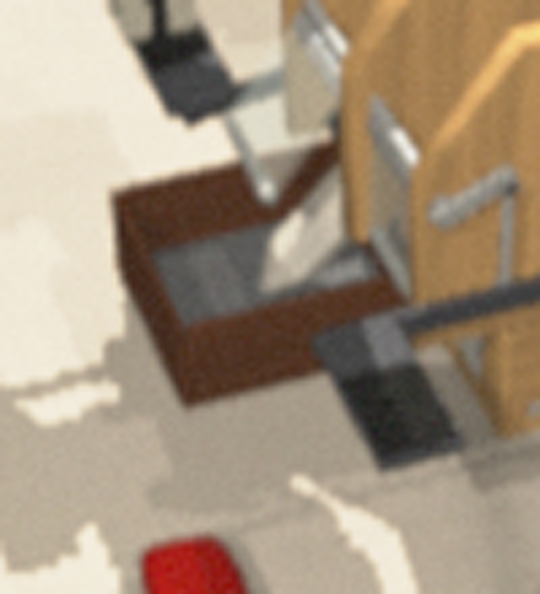

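View pics/t12.png

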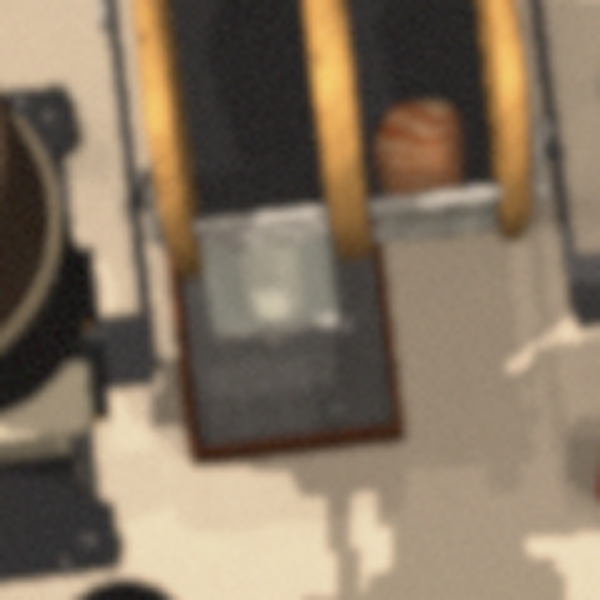

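```bash
python3 - <<'E'
from h import *
from rig import robot
for z in (.082,.087,.091):
    robot.servo_line(G(-.0985,.144,z),speed=.025);print(z,np.mean([robot.read_force() for _ in range(4)],0).round(2))
im,d=robot.grab_frame('side');cv2.imwrite('pics/s13.png',cv2.resize(im[210:320,250:350,::-1],None,fx=5.4,fy=5.4,interpolation=cv2.INTER_CUBIC))
im,d=robot.grab_frame('top');cv2.imwrite('pics/t13.png',cv2.resize(im[200:320,240:360,::-1],None,fx=5,fy=5,interpolation=cv2.INTER_CUBIC))
print(robot.read_t())
E
```

```text
0.082 [-3.46 -0.82  3.07]
0.087 [-2.83 -1.55  3.73]
0.091 [-2.02 -0.49  3.15]
42.9833
```

View pics/s13.png

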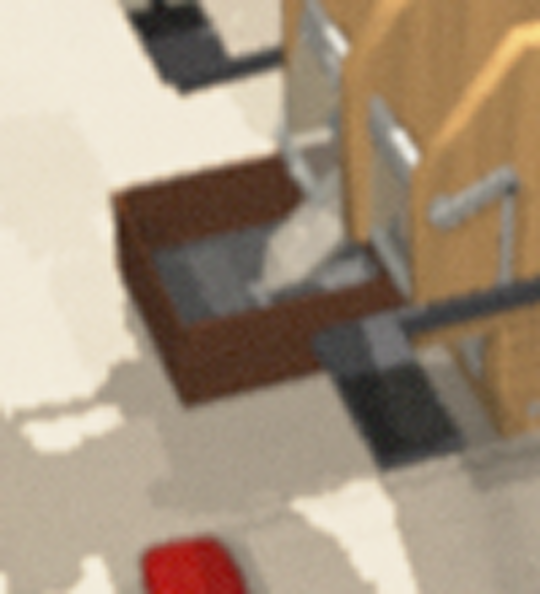

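View pics/t13.png

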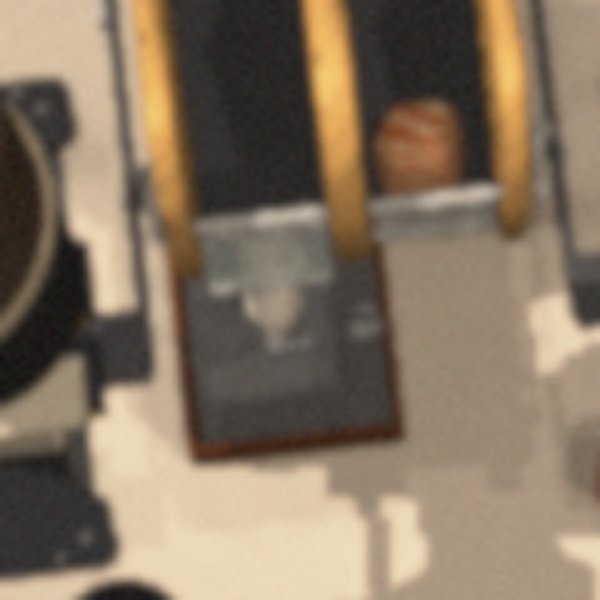

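```bash
python3 - <<'E'
from h import *
from rig import robot
for z in (.093,.095,.097,.099,.101,.103):
    robot.servo_line(G(-.099,.144,z),speed=.02);print(z,np.mean([robot.read_force() for _ in range(4)],0).round(2))
im,d=robot.grab_frame('side');cv2.imwrite('pics/s14.png',cv2.resize(im[210:320,250:350,::-1],None,fx=5.4,fy=5.4,interpolation=cv2.INTER_CUBIC));cv2.imwrite('pics/s14f.png',im[:,:,::-1])
im,d=robot.grab_frame('top');cv2.imwrite('pics/t14.png',cv2.resize(im[200:320,240:360,::-1],None,fx=5,fy=5,interpolation=cv2.INTER_CUBIC))
print(robot.read_t())
E
```

```text
0.093 [ 0.78 -1.07  1.98]
0.095 [1.4  0.23 2.8 ]
0.097 [ 2.13 -0.44  3.28]
0.099 [ 1.65 -1.18  3.06]
0.101 [0.75 0.26 2.81]
0.103 [0.42 0.55 0.37]
44.5833
```

View pics/s14.png

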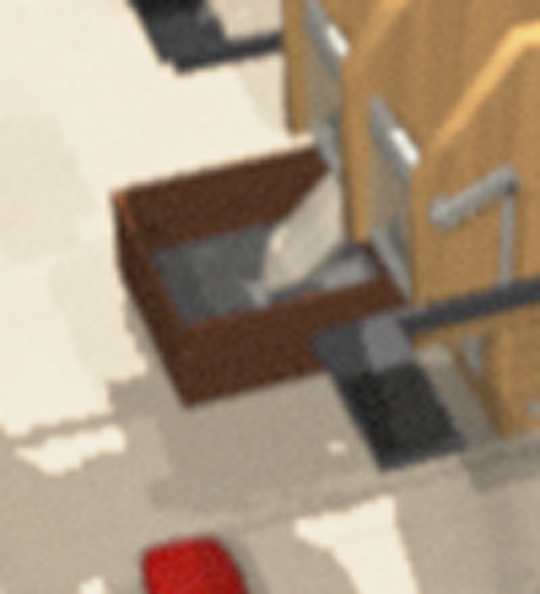

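View pics/t14.png

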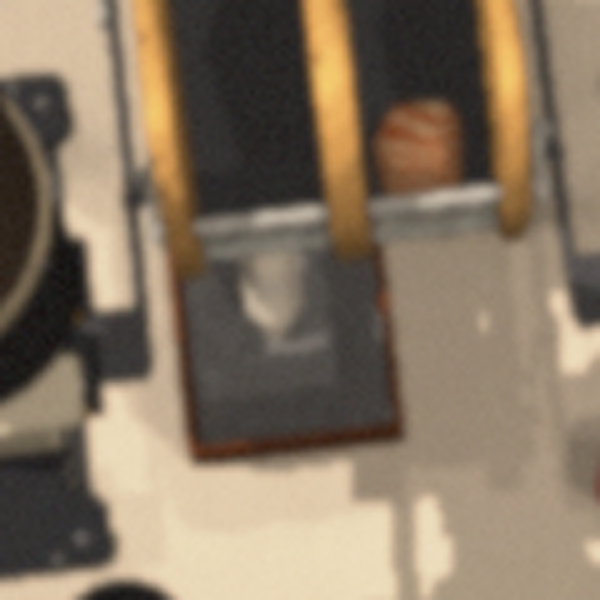

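```bash
python3 - <<'E'
from h import *
from rig import robot
robot.servo_line(G(-.105,.145,.13),speed=.06)
robot.servo_line(G(-.20,.16,.20),speed=.15)
im,d=robot.grab_frame('top');cv2.imwrite('pics/t15.png',im[:,:,::-1])
im,d=robot.grab_frame('side');cv2.imwrite('pics/s15.png',im[:,:,::-1])
B=scene((DX,DY,YAW),(*D(-.0805,.036,0)[:2],YAW))
for n,c in(('top',(225,165,405,345)),('side',(210,160,410,340))):
    overlay(cv2.imread(f'pics/{n[0]}15.png'),robot.camera_info(n),B,c,3.3,f'pics/{n[0]}15o.png')
print(robot.read_t(),robot.read_force())
E
```

```text
46.2333 [-0.47248767 -0.03427049 -0.61054125]
```

View pics/t15o.png

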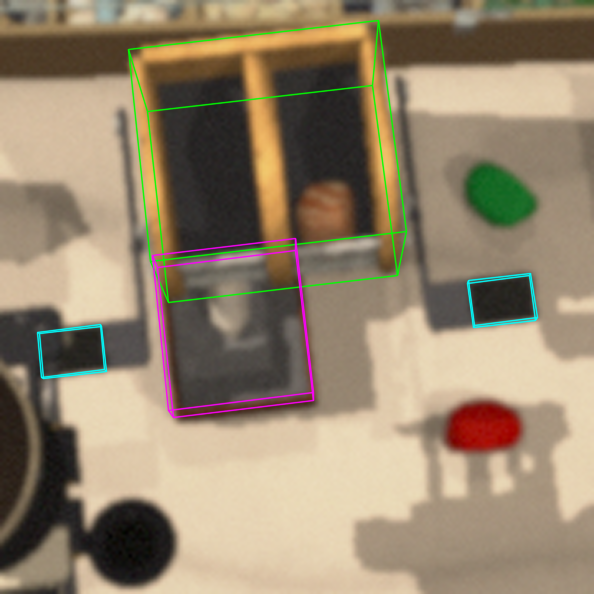

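View pics/s15o.png

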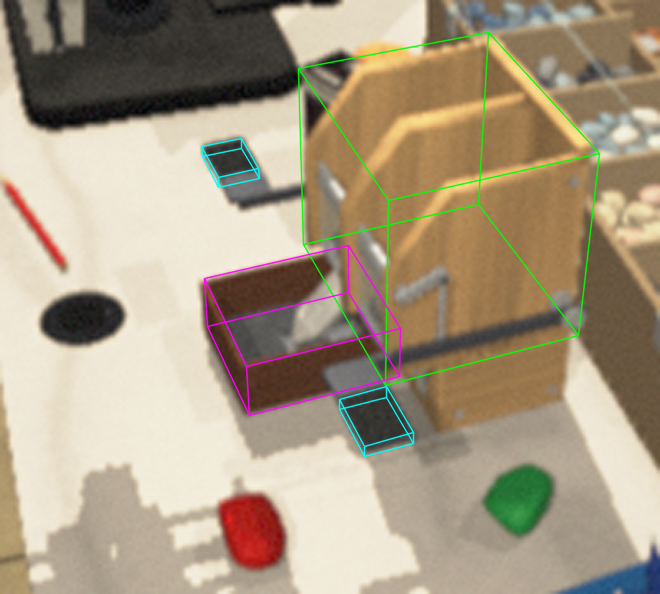

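The lid is shut, both levers are at rest, the dish is home, and the crystal leans inside the dish. The agate and the bystanders have not moved.

```bash
python3 -c "
from rig import robot
robot.job_done();print(robot.read_t())"
```

```text
the job is handed in; nothing more can be done
the job is handed in; nothing more can be done
```

The crystal is in the dish and I handed the job in at about 46 s. It was in the left bay (pale and long, top picture about (290, 228)); the banded agate in the right bay was not touched.

- **Dish:** I pushed it about 10 mm sideways, then square against the foot board, stopping at about 15 N of contact force. Against the model drawn on both camera pictures it sits within a few mm of home.
- **Lever:** I pressed the left pedal with the shut fingertips until the crystal slid out, then let it up at 20–30 mm/s.
- **Last pictures:** The left lid is shut, both pedals are at rest, the right bay is shut with the agate in it, and the rest of that close view is unchanged. I did not check the tin and the card-game box separately.

What went wrong or disagreed with the description:
- **Fingertips:** They end about 36–40 mm short of the stated TCP. My first two sideways pushes therefore passed over the dish without touching it. I measured the offset in the wrist picture and corrected for it.
- **Foot board contact:** It came about 5 mm earlier than my estimate of the dispenser's position.
- **Pedal stop:** The pedal met its stop once at about 21 N, and I eased off.
- **Crystal:** It does not lie flat. It leans steeply, point down, towards the back of the dish, and its top end is partly hidden from both cameras. The lid closed fully, and I saw no sign of it catching on the crystal.

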